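Load the battery charger

ROBOT

A 7-joint arm with a two-finger parallel gripper is mounted at the origin on a cart in front of the work surface, level with it; the furniture and walls round the work are solid. World frame = base frame: x ahead of the robot, y to its left, z up, the work surface at z = 0. Lengths are in m, angles in rad, forces in N, time in s.
With the tool pointing down it reaches from about 0.4 to 0.875 m from the base axis. Payload 19.3 kg.
Tool frame: the origin (TCP) lies between the finger pads; the fingertips stand 17 mm ahead of it and the grasp point (between the pads) lies 2 mm behind it (bot.finger_overhang is the distance from the TCP to the fingertips, in m); z points along the fingers, y is the line along which they close (so a half turn about z gives the same grasp; the last joint's range is limited). The gripper opens to 85 mm and grips with 20 to 120 N. Pads are 22 mm wide; open, the fingers measure 114 mm over their backs; the gripper's body (76 mm by 85 mm) begins 54 mm behind the grasp point. The pads swing forward as they close: fully open they stand 13 mm farther back than shut.
Start: joints at [-1.219, 0.521, -0.036, 1.599, 0.021, 1.021, -0.113], TCP at [0.256, 0.57, 0.248] pointing down, gripper open.
Joint ranges: [-2.91, 2.91], [-0.3, 2.13], [-1.5, 1.42], [0.17, 2.43], [-1.26, 4.41], [0.16, 1.93], [-2.52, 2.52]. Speed limits (rad/s): [1.89, 1.89, 2.39, 2.39, 3.01, 3.01, 3.01].

INTERFACE

Orientations are given as [roll, pitch, yaw] about the fixed x, y, z axes, in that order (R = Rz(yaw) Ry(pitch) Rx(roll)).
In Python, from workcell import observe, grab_frame, bot gives the robot as it stands.
- The arm moves only by the shell command python3 -m crank 'ROWS' [FORCE]. ROWS is a JSON object of lists of equal length, an entry for each row: "linear": the shift along the world's x, y, z each as a share of 0.25 m, from -1 to 1, a list of three; "delta_rot": the turn, a rotation vector about the world's x, y, z each as a share of 30 degrees, from -1 to 1, a list of three; "fingers": the opening, from -1 (shut) to 1 (fully open). In form: {"linear": [[dx, dy, dz], ...], "delta_rot": [[rx, ry, rz], ...], "fingers": [fingers, ...]}. A call has 1 to 5 rows; each row is the pose to reach, as a shift and turn from the pose commanded when the call began; what a row does not reach only later rows make up. A row lasts 1/10 s, in which the tool goes at most 50 mm and 8.59 degrees, less where a joint would pass 70% of its speed; a pose out of reach is approached as far as the arm can. A call with a number of a shift or a turn outside -1 to 1 is refused whole. A call with a gripper value outside its range is refused whole. The fingers move at their own pace and stop on an object; FORCE is the grip in N (left out, the last holds). Time passes only in rows, so rows that repeat a pose let the fingers close. It gives the time, the measured TCP pose, the force, the opening and the grip force at its end, in the units of the state.
- observe(): the state, without advancing time (a new reading comes with each control period).
- grab_frame(name): name is "scene" or "top"; returns a dict with "image" (480x640x3 uint8, red, green, blue), "mtx" (3x3 intrinsics, pixels), "xyz" and "orientation" of the camera in the world. Camera axes: x right, y down, z forward; pixel columns grow to the right and rows downward; lengths in m; the calibration is good to about 2 mm. A picture is of the moment at which its call begins. There is no depth.
- bot.job_done(): hands the job in; it is judged then, once.
The state is a dict: "clock": time; "qpos": joint angles; "qd": joint speeds; "joint_efforts": joint torques, N m; "position": TCP position; "tool_rot": TCP orientation; "force": force on the tool from outside, world axes, zero at the start; "moment": the same for the moment, N m; "grip_width": finger opening in m; "finger_force": force on a finger pad.
Only numpy, scipy, OpenCV 4.12 (cv2) and the standard library are available. Lean on these libraries where they do the work, as an engineer would, in place of code of your own. Each camera call takes 0.05 s, during which the arm holds its last target. There are 200 camera calls.

TASK

Put both loose battery packs on charge: lay each one in the bay of the sloping charger that fits its length, brass contact end first under the hood and pushed in against the sprung contacts, then lower the tail and press it down until the pack lies flat on the bay floor and the catch has snapped over its tail. Leave the other things on the desk where they are.

Things in the scene. Friction and masses are not known exactly. Their poses are not given: they have to be found in the camera images.
- pack_long_center (a point): Centre (half-way up) of the long battery pack: dark plastic block 120 long (own x) x 52 wide x 30 mm high, about 240 g, lying flat and loose on the desk, straight sides to grip. Contact end at own -x: top stepped down there over 12 mm. Tail at own +x: last 7 mm only a 14 mm high ledge. The packs differ only in length (120, 90 mm); either may lie on either side of the charger.
- pack_short_center (a point): Centre (half-way up) of the short battery pack: dark plastic block 90 long (own x) x 52 wide x 30 mm high, about 180 g, lying flat and loose on the desk, straight sides to grip. Contact end at own -x: top stepped down there over 12 mm. Tail at own +x: last 7 mm only a 14 mm high ledge. The packs differ only in length (120, 90 mm); either may lie on either side of the charger.
- pack_long_nose (a point): Contact end of the long pack: middle of its end face, 10 mm above the underside, 60 mm from the pack's centre, axes as the pack's. It is a tongue 12 mm long, 44 mm wide and 20 mm high with four brass strips on its end face.
- pack_short_nose (a point): Contact end of the short pack: middle of its end face, 10 mm above the underside, 45 mm from the pack's centre, axes as the pack's. It is a tongue 12 mm long, 44 mm wide and 20 mm high with four brass strips on its end face.
- bay_long: The long bay (left one, seen from the hood), for the 120 mm pack. x runs up the 20 degree slope from hood to catch, z square to the floor, y across. Origin on the floor, mid-width, where the contact end of a home pack lies (latched: 0 to 1.5 mm up-slope). Floor 56 mm wide; bevelled edges rise to a deck 5 mm above it. End stops 8 mm high at x = 121.5 mm.
- bay_short: The short bay (right one, seen from the hood), for the 90 mm pack. x runs up the 20 degree slope from hood to catch, z square to the floor, y across. Origin on the floor, mid-width, where the contact end of a home pack lies (latched: 0 to 1.5 mm up-slope). Floor 56 mm wide; bevelled edges rise to a deck 5 mm above it. End stops 8 mm high at x = 91.5 mm.
- charger: Grey wedge-shaped two-bay battery charger fixed on the desk, 160 wide (y) x 165 deep (x) x 90 mm high at the back; origin under its middle. Own x runs from the low hooded front (facing roughly to the robot's right) to the high back. Bay floors start 17 mm above the desk at the contact end, rise at 20 degrees. 34 mm free between the two loaded packs.
- hood_lip (a point): Middle of the lower edge of the hood's lip, between the bays; bay axes. The one hood spans both bays: underside 23.5 and top 30 mm above the bay floors, covering bay x = -20 to +8 mm. A pack fits under it only contact end first and pitched nose-down, 12 to 20 degrees to the bay floor, so that its tail clears the catch.
- contacts_long (a joint): Sprung contact block under the hood of the long bay: 40 mm wide, 5 to 17 mm above the floor, pushed down-slope by the pack's end. 0 = free, face at bay x = +3.5 mm; 0.007 = hard stop, face at x = -3.5 mm; 1 N at first, 5 N at the stop. Push to the stop or nearly, and keep it there while lowering, or the tail lands on the catch's top instead of its slope.
- contacts_short (a joint): The same sprung contact block in the short bay.
- catch_long (a joint): Sprung catch at the long bay's upper end, 21 mm wide: 0 = closed, 0.007 m = pushed back up-slope; 3 N closed, 6 N at 5 mm. Nose reaches down-slope to bay x = 117 mm, underside 14.8 mm over the floor; from there a face sloped 58 degrees rises to the flat top at 23 mm. The tail pushes it back; 6 to 12 N down near the tail's end snaps it, in the last mm above the floor.
- catch_short (a joint): The same catch at the upper end of the short bay; its nose reaches to x = 87 mm of that bay.
- mug: Bystander: blue mug, 69 x 99 x 92 mm; origin at its underside.
- phone: Bystander: dark phone lying flat, 164 x 75 x 9 mm; origin at its underside.
- tape_roll: Bystander: roll of black tape lying flat, 66 mm across, 19 mm high; origin at its underside.
- sticky_pad: Bystander: square pad of notes, 62 x 62 x 18 mm; origin at its underside.
- glue_bottle: Bystander: small upright glue bottle, 37 mm across, 112 mm high; origin at its underside.
- screwdriver_yellow: Bystander: screwdriver with yellow handle, 199 mm long; origin at its underside.

How it is judged:
By the outcome, as a careful person would: the job done as asked, in the order asked, and still so for the second after the job is handed in, with the robot touching nothing.
It also fails if it takes over 72 s, if anything falls off the work surface, if the arm or the gripper's body presses on something with over 40 N, if the wrist force passes 120 N, or if a joint passes its speed limit or range.

## Working session

There is one attempt and no reset: what is moved stays moved. The work goes in short steps, Python scripts to look and compute and a shell command to move; the robot and the scene stay as the last step left them, time stands still between calls to the robot, and variables do not carry over. Pictures are saved under pics/ and viewed, at most 10 in all, crops included, and the job is handed in when it is done.

```bash
ls; mkdir -p pics
python3 - <<'E'
from workcell import observe, grab_frame, bot
import cv2
for n in("scene","top"):
    f=grab_frame(n); cv2.imwrite(f"pics/{n}0.png",f["image"][:,:,::-1]); print(n,f["mtx"],f["xyz"],f["orientation"])
print(observe()); print(bot.finger_overhang)
E
```

```text
pics
scene [[591.62939449   0.         295.97652167]
 [  0.         591.62939449 245.86372558]
 [  0.           0.           1.        ]] [-0.0783572  -1.18399342  0.80246547] [-2.09357629  0.01119012 -0.52677875]
top [[540.37544155   0.         314.00920098]
 [  0.         540.37544155 232.53595263]
 [  0.           0.           1.        ]] [ 0.33981083 -0.05873068  1.27730756] [-2.98026342  0.01429851 -1.56511652]
{'clock': 0.1, 'qpos': array([-1.21922441,  0.52193437, -0.03633513,  1.59989991,  0.02121335,
        1.02105138, -0.11278603]), 'qd': array([-0.00072156, -0.00097684,  0.00167352, -0.00139135, -0.00040596,
        0.00138935,  0.00075659]), 'joint_efforts': array([ 2.67763695e-03, -9.28489137e+01,  1.98350519e+00, -3.70534623e+01,
        1.81854033e-02,  5.32583203e-03, -3.33026364e-06]), 'position': array([0.25578689, 0.56999487, 0.24781397]), 'tool_rot': array([-3.14068752e+00,  6.74222743e-05,  2.71983648e+00]), 'force': array([-0.64810325, -0.37673661,  0.30243098]), 'moment': array([ 0.05107241,  0.00783014, -0.02669257]), 'finger_force': 0.0, 'grip_width': 0.08549051176891587}
0.017
```

View pics/top0.png

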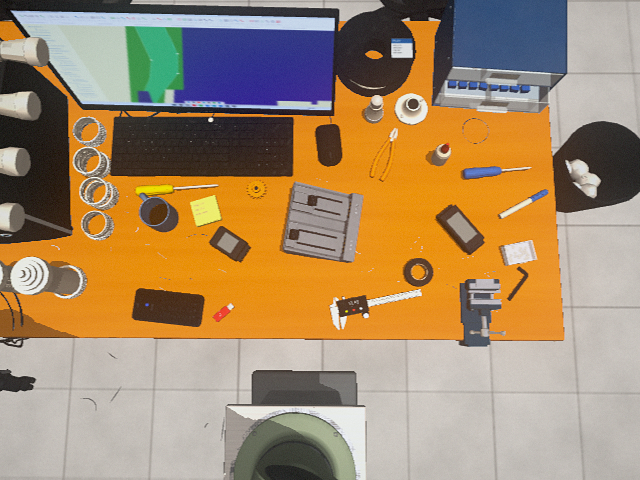

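View pics/scene0.png

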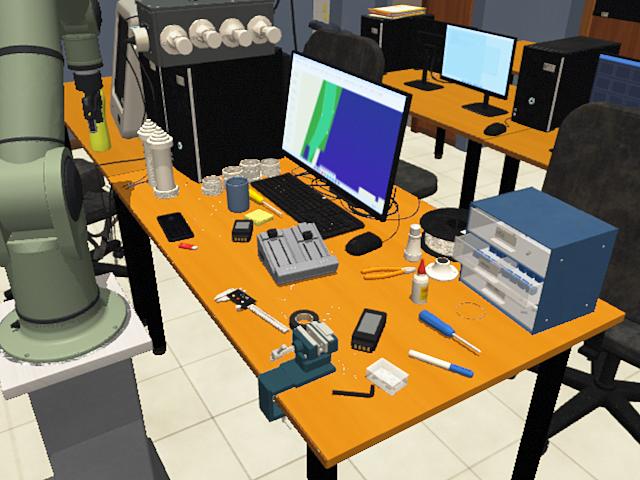

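The top view shows the charger at about (322,222) with its hood to the right, the short pack at (230,243) and the long pack at (460,228). In the scene view the charger is at (297,250), the short pack at (242,231) and the long pack at (369,330). Next I'll zoom in.

```bash
cat > h.py <<'E'
import numpy as np, cv2
from scipy.spatial.transform import Rotation as R
K={'scene':(np.array([[591.62939449,0,295.97652167],[0,591.62939449,245.86372558],[0,0,1]]),np.array([-0.0783572,-1.18399342,0.80246547]),[-2.09357629,0.01119012,-0.52677875]),
'top':(np.array([[540.37544155,0,314.00920098],[0,540.37544155,232.53595263],[0,0,1]]),np.array([0.33981083,-0.05873068,1.27730756]),[-2.98026342,0.01429851,-1.56511652])}
def proj(c,P):
    M,t,o=K[c]; q=(np.atleast_2d(P)-t)@R.from_euler('xyz',o).as_matrix(); q=q@M.T; return q[:,:2]/q[:,2:]
def back(c,uv,z):
    M,t,o=K[c]; d=R.from_euler('xyz',o).as_matrix()@np.linalg.solve(M,[uv[0],uv[1],1]); return t+d*(z-t[2])/d[2]
def tile(img,x,y,w,h,s):
    return cv2.resize(img[y:y+h,x:x+w],None,fx=s,fy=s,interpolation=cv2.INTER_CUBIC)
E
python3 - <<'E'
from h import *
t=cv2.imread('pics/top0.png');s=cv2.imread('pics/scene0.png')
# tiles: top charger 90x90, short 50x50.. 
a=np.hstack([tile(t,200,215,60,60,5)[:300,:266*1+0] if 0 else tile(t,203,218,53,56,5),tile(t,433,198,53,56,5),tile(s,226,208,53,56,5)])
b=np.hstack([tile(t,275,172,100,100,2.65),tile(s,345,302,53,53,5),tile(s,250,210,100,100,2.65)])
m=min(a.shape[1],b.shape[1]);cv2.imwrite('pics/m1.png',np.vstack([a[:,:m],b[:,:m]]));print(a.shape,b.shape)
E
```

```text
(280, 795, 3) (265, 795, 3)
```

View pics/m1.png

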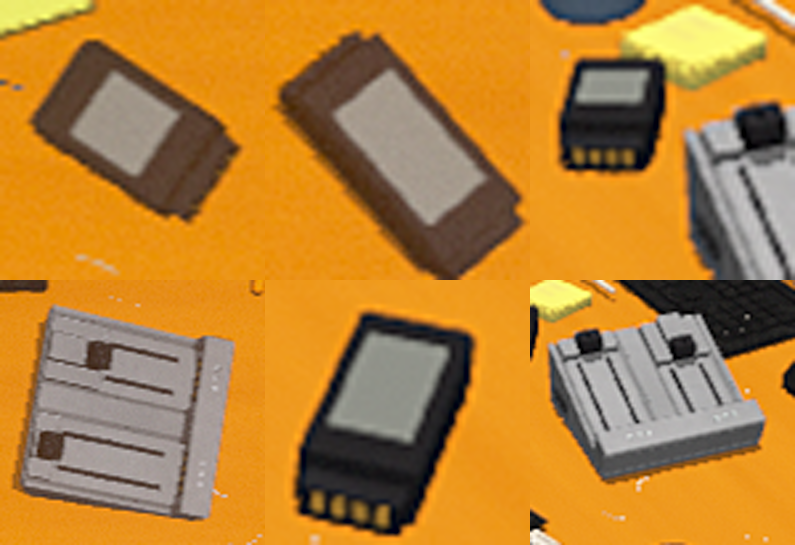

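```bash
cat > fit.py <<'E'
from h import *
from scipy.optimize import minimize
def box(x0,x1,w,z0,z1): return np.array([[x,y,z] for x in(x0,x1) for y in(-w/2,w/2) for z in(z0,z1)])/1e3
def parts(L): return [box(-L/2,-L/2+12,44,0,20),box(-L/2+12,L/2-7,52,0,30),box(L/2-7,L/2,52,0,14)]
def hulls(c,L,p):
    r=R.from_euler('z',p[2]).as_matrix()
    return [cv2.convexHull(proj(c,b@r.T+[p[0],p[1],0]).astype(np.float32))[:,0] for b in parts(L)]
def render(c,L,p,roi,S=8):
    x,y,w,h=roi; m=np.zeros((h*S,w*S),np.uint8)
    for q in hulls(c,L,p): cv2.fillConvexPoly(m,np.round(((q+.5-[x,y])*S-.5)*16).astype(np.int32),1,shift=4)
    return cv2.resize(m.astype(np.float32),(w,h),interpolation=cv2.INTER_AREA)
def soft(img,roi):
    x,y,w,h=roi; hsv=cv2.cvtColor(img[y:y+h,x:x+w],cv2.COLOR_BGR2HSV).astype(float)
    # orange-ness from red channel value & saturation
    r=img[y:y+h,x:x+w,2].astype(float); s=hsv[...,1]
    r0=np.median(np.r_[r[0],r[-1]])
    a=np.clip((r0-15-r)/(r0-15-100),0,1); a=np.maximum(a,np.clip((200-s)/80,0,1)); return a
def fit(imgs,L,rois,p0):
    obs={c:soft(imgs[c],rois[c]) for c in rois}
    f=lambda p:sum(((render(c,L,p,rois[c])-obs[c])**2).sum() for c in rois)
    best=minimize(f,p0,method='Nelder-Mead',options=dict(initial_simplex=np.array(p0)+np.vstack([np.zeros(3),np.diag([.01,.01,.1])]),maxiter=300))
    return best.x,best.fun
E
python3 - <<'E'
from fit import *
I={'top':cv2.imread('pics/top0.png'),'scene':cv2.imread('pics/scene0.png')}
for L,rois,uv,yaw in((90,dict(top=(205,222,48,42),scene=(230,215,24,30)),(230,243),.97),(120,dict(top=(433,200,55,56),scene=(348,305,42,50)),(460,228),.6)):
    p0=list(back('top',uv,.015)[:2])+[yaw]
    for sub in (['top','scene'],['top'],['scene']):
        p,e=fit(I,L,{c:rois[c] for c in sub},p0); print(L,sub,p.round(4),round(e,2))
a=np.hstack([tile(I['top'],277,175,92,98,4.3),tile(I['scene'],252,212,92,80,4.3)[:421] if 0 else tile(I['scene'],252,198,92,98,4.3)])
cv2.imwrite('pics/m2.png',a);print(a.shape)
E
```

```text
90 ['top', 'scene'] [0.5177 0.1609 0.9986] 60.74
90 ['top'] [0.5174 0.1608 0.998 ] 17.73
90 ['scene'] [0.5189 0.1608 1.0116] 36.53
120 ['top', 'scene'] [ 0.5556 -0.3844  0.6917] 81.35
120 ['top'] [ 0.5551 -0.3837  0.6896] 10.95
120 ['scene'] [ 0.5554 -0.386   0.6975] 48.51
(421, 792, 3)
```

View pics/m2.png

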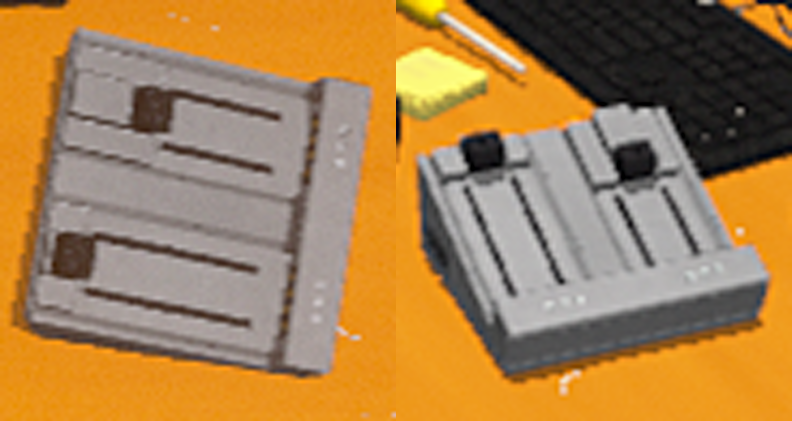

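```bash
cat > chg.py <<'E'
from h import *
from scipy.optimize import least_squares
off={'top':(277,175),'scene':(252,198)}
px=lambda c,u:(np.array(u,float)+.5)/4.3-.5+off[c]
def T(p):
    r=(R.from_euler('z',p[2])*R.from_euler('y',-20,degrees=True)); return r.as_matrix(),np.array([p[0],p[1],.017])
def w(p,pt): M,t=T(p); return t+M@(np.array(pt)/1e3)
pts=[('top',(315,80),(8,-80,30)),('top',(275,368),(8,80,30)),('top',(370,88),(-20,-80,30)),('top',(328,375),(-20,80,30)),
('scene',(507,332),(-20,80,30)),('scene',(768,267),(-20,-80,30)),('scene',(487,300),(8,80,30)),('scene',(748,246),(8,-80,30)),
('top',(168,112),(87,-43,14.8)),('top',(93,257),(117,43,14.8))]
lin=[('top',(172,95),(280,117),-43,-1),('top',(162,147),(270,170),-43,1),('top',(95,237),(257,269),43,-1),('top',(85,291),(248,324),43,1),
('scene',(465,187),(513,294),43,1),('scene',(515,180),(563,284),43,-1),('scene',(617,195),(650,265),-43,1),('scene',(665,188),(697,253),-43,-1)]
def res(p,lab=False):
    o=[]
    for c,u,m in pts: o+=list(proj(c,w(p,m))[0]-px(c,u))
    for c,u,v,y,s in lin:
        a,b=[proj(c,w(p,(x,y+s*p[3],0)))[0] for x in(20,80)]; d=(b-a)/np.linalg.norm(b-a); n=np.array([-d[1],d[0]])
        o+=[n@(px(c,u)-a),n@(px(c,v)-a)]
    return np.array(o)
if __name__=="__main__":
    p0=list(back('top',px('top',(310,225)),.02)[:2])+[1.4,12]
    r=least_squares(res,p0,loss='soft_l1'); print(r.x.round(4)); e=res(r.x); print(e[:20].reshape(-1,2).round(1).tolist()); print(e[20:].round(1))
    np.save('chg.npy',r.x)
    I=[]
    for c in('top','scene'):
        im=cv2.imread(f'pics/{c}0.png'); x,y=off[c]; t=tile(im,x,y,92,98,4.3)
        L=[[(a,b,z) for a,b in((-20,-80),(8,-80),(8,80),(-20,80),(-20,-80))] for z in(30,)]
        for yb,Lb in((43,120),(-43,90)):
            L+= [[(8,yb-28,0),(Lb+1.5,yb-28,0),(Lb+1.5,yb+28,0),(8,yb+28,0)],[(Lb-3,yb-10.5,14.8),(Lb-3,yb+10.5,14.8),(Lb+2,yb+10.5,23),(Lb+2,yb-10.5,23),(Lb-3,yb-10.5,14.8)]]
        for l in L:
            q=np.array([proj(c,w(r.x,m))[0] for m in l]); q=(q-off[c]+.5)*4.3-.5
            cv2.polylines(t,[np.round(q*8).astype(np.int32)],False,(0,255,0),1,cv2.LINE_AA,3)
        I.append(t)
    cv2.imwrite('pics/m3.png',np.hstack(I))
E
python3 chg.py
```

```text
[ 0.6832 -0.1608  2.4637  7.5708]
[[-9.9, -42.4], [53.0, -67.8], [-15.9, -51.3], [47.0, -77.0], [-2.4, 0.2], [-60.2, -17.6], [-8.7, 3.5], [-65.5, -16.6], [15.4, -16.2], [54.7, -18.5]]
[  0.1 -21.7   0.1 -22.   29.   -4.2  29.4  -4.3  33.3  14.   35.7  17.2
  26.7  14.2  29.3  17.9]
```

View pics/m3.png

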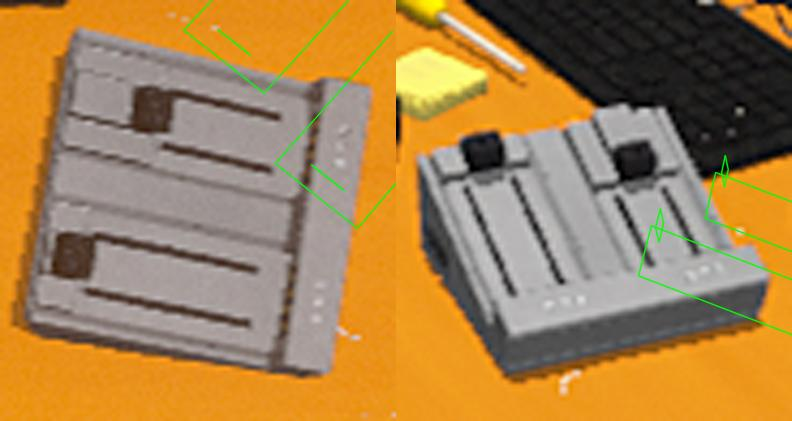

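The overlay is off because I forgot to subtract the scene tile's 396 px montage offset.

```bash
sed -i "s|^px=.*|px=lambda c,u:(np.array(u,float)-[396*(c=='scene'),0]+.5)/4.3-.5+off[c]|" chg.py; python3 chg.py
```

```text
[ 0.5571 -0.1128  1.4147 15.1396]
[[2.1, -1.2], [0.9, -0.7], [0.1, -0.4], [-0.3, -0.1], [-0.2, -0.2], [0.1, 1.6], [0.7, -1.6], [0.4, -1.8], [0.0, 0.2], [-1.0, 0.3]]
[-0.6  0.2 -0.2  0.2 -0.4  0.3 -0.1  0.2  0.2  0.5  0.4  0.6  0.4  0.3
  0.5  0.4]
```

View pics/m3.png

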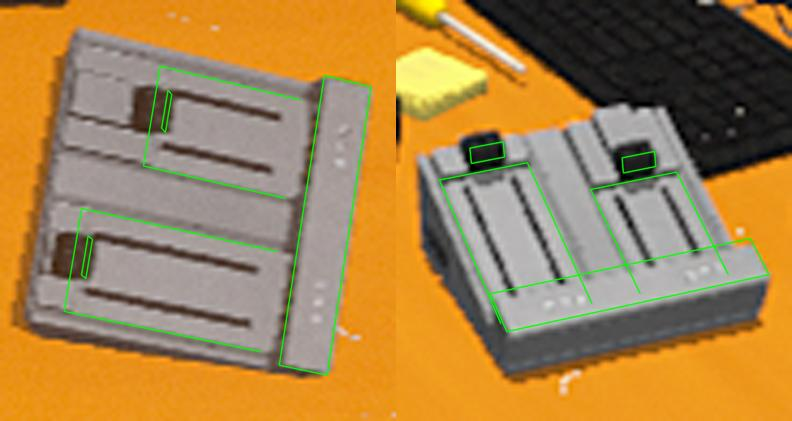

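Good fit: the catches, slots and hood front line up. Now a motion helper, and the first leg.

```bash
sed -i "/'scene',(487,300)/s/,('scene',(487,300).*$/,/; s/^pts=\[('top',(315,80),(8,-80,30)),('top',(275,368),(8,80,30)),/pts=[/" chg.py; sed -n 8,12p chg.py; python3 chg.py
cat > go.py <<'E'
# go.py desk x y z yaw | go.py bay long|short x0 z0 theta g hz  (mm, deg) -> shift and turn in move units
import sys
from chg import *
from workcell import observe
s=observe(); a=sys.argv[1:]; p=np.load('chg.npy')
if a[0]=='desk': t=np.array([float(v) for v in a[1:4]]); Rt=R.from_euler('xyz',[np.pi,0,float(a[4])])
else:
    x0,z0,th,g,hz=map(float,a[2:7]); yb=43 if a[1]=='long' else -43
    Rp=R.from_matrix(T(p)[0])*R.from_euler('y',-th,degrees=True)
    t=w(p,(x0,yb,z0))+Rp.apply([g/1e3,0,hz/1e3]); Rt=Rp*R.from_euler('x',np.pi)
Rc=R.from_euler('xyz',s['tool_rot'])
print('lin',((t-s['position'])/.25).round(4).tolist(),'rot',((Rt*Rc.inv()).as_rotvec(degrees=True)/30).round(4).tolist(),'F',s['force'].round(1),'clk',round(s['clock'],2))
E
python3 - <<'E'
from h import *
g=17e-3; x,y,a=.5177,.1609,.9986
c=np.array([x,y])+g*np.array([np.cos(a),np.sin(a)]); print(c)
x,y,a=.5556,-.3844,.6917
print(np.array([x,y])+.03*np.array([np.cos(a),np.sin(a)]))
for n,uv in dict(sticky=(205,209),mug=(157,212),glue=(442,153)).items(): print(n,back('top',uv,.02)[:2])
E
python3 go.py desk .527 .175 .20 .9986
```

```text
pts=[('top',(370,88),(-20,-80,30)),('top',(328,375),(-20,80,30)),
('scene',(507,332),(-20,80,30)),('scene',(768,267),(-20,-80,30)),
('top',(168,112),(87,-43,14.8)),('top',(93,257),(117,43,14.8))]
lin=[('top',(172,95),(280,117),-43,-1),('top',(162,147),(270,170),-43,1),('top',(95,237),(257,269),43,-1),('top',(85,291),(248,324),43,1),
('scene',(465,187),(513,294),43,1),('scene',(515,180),(563,284),43,-1),('scene',(617,195),(650,265),-43,1),('scene',(665,188),(697,253),-43,-1)]
[ 0.5576 -0.1132  1.4192 15.1653]
[[0.2, -0.6], [0.0, -0.3], [0.2, -0.1], [0.4, 1.6], [0.1, 0.2], [-0.8, 0.3], [-0.7, 0.0], [-0.3, 0.0], [-0.4, 0.1], [-0.1, -0.0]]
[0.1 0.3 0.3 0.4 0.4 0.1 0.4 0.2]
[0.52690516 0.17519213]
[ 0.57870488 -0.36526458]
sticky [0.60026011 0.22035537]
mug [0.59265737 0.33477882]
glue [ 0.73933494 -0.3465898 ]
lin [1.0849, -1.58, -0.1913] rot [0.0007, -0.0018, -3.2873] F [-0.6 -0.4  0.3] clk 0.1
```

```bash
python3 -m crank '{"linear":[[0.3,-0.4,0],[0.3,-0.4,0],[0.3,-0.4,0],[0.3,-0.4,0],[0.3,-0.4,0]],"delta_rot":[[0,0,-1],[0,0,-1],[0,0,-1],[0,0,-1],[0,0,-1]],"fingers":[1,1,1,1,1]}' 60
python3 -m crank '{"linear":[[0.4,-0.6,0],[0.4,-0.6,0],[0.4,-0.6,0],[0.4,-0.6,0],[0.4,-0.6,0]],"delta_rot":[[0,0,-1],[0,0,-1],[0,0,-1],[0,0,-1],[0,0,-1]],"fingers":[1,1,1,1,1]}'
python3 -m crank '{"linear":[[0.385,-0.58,-0.19],[0.385,-0.58,-0.19],[0.385,-0.58,-0.19],[0.385,-0.58,-0.19],[0.385,-0.58,-0.19]],"delta_rot":[[0,0,-1],[0,0,-1],[0,0,-1],[0,0,-1],[0,0,-1]],"fingers":[1,1,1,1,1]}'
python3 go.py desk .527 .175 .022 .9986
```

```text
clock: 0.6
position: [0.3312, 0.4697, 0.2483]
tool_rot: [-3.141, 0.0, 2.194]
force: [-1.1, 1.0, 0.4]
grip_width: 0.0853
finger_force: 0.0
clock: 1.1
position: [0.4329, 0.3171, 0.2484]
tool_rot: [3.141, 0.001, 1.668]
force: [0.4, 0.7, -0.4]
grip_width: 0.0851
finger_force: 0.0
clock: 1.6
position: [0.5282, 0.1725, 0.1995]
tool_rot: [3.142, 0.002, 1.146]
force: [-0.8, 0.6, 0.4]
grip_width: 0.0856
finger_force: 0.0
lin [-0.0049, 0.01, -0.7101] rot [0.0039, -0.002, -0.2816] F [-0.8  0.6  0.4] clk 1.6
```

```bash
python3 -m crank '{"linear":[[0,0,-0.2],[0,0,-0.4],[0,0,-0.55],[0,0,-0.65],[0,0,-0.712]],"delta_rot":[[0,0,-0.287],[0,0,-0.287],[0,0,-0.287],[0,0,-0.287],[0,0,-0.287]],"fingers":[1,1,1,1,1]}' 60
python3 -m crank '{"linear":[[0,0,0],[0,0,0],[0,0,0],[0,0,0],[0,0,0]],"delta_rot":[[0,0,0],[0,0,0],[0,0,0],[0,0,0],[0,0,0]],"fingers":[-1,-1,-1,-1,-1]}' 60
python3 go.py desk .527 .175 .022 .9986
```

```text
clock: 2.1
position: [0.5258, 0.1768, 0.0206]
tool_rot: [-3.139, 0.001, 1.004]
force: [-0.4, 0.0, -0.0]
grip_width: 0.0855
finger_force: 0.0
clock: 2.6
position: [0.5279, 0.1758, 0.0243]
tool_rot: [3.141, -0.002, 0.999]
force: [-2.2, 0.2, 11.2]
grip_width: 0.0507
finger_force: 63.6
lin [-0.0034, -0.0033, -0.0092] rot [-0.0024, 0.0036, -0.0013] F [-2.2  0.2 11.2] clk 2.6
```

```bash
python3 -m crank '{"linear":[[0,0,0.1],[0,0,0.3],[0,0,0.5],[0,0,0.7],[0,0,0.7]],"delta_rot":[[0,0,0],[0,0,0],[0,0,0],[0,0,0],[0,0,0]],"fingers":[-1,-1,-1,-1,-1]}' 80
python3 go.py bay short 40 60 17 62 24.3;python3 go.py bay short 25 15 17 62 24.3;python3 go.py bay short 6 1.5 17 62 24.3; python3 -c "
from workcell import observe;print(observe()['qpos'].round(2))"
```

```text
clock: 3.1
position: [0.5296, 0.1759, 0.2046]
tool_rot: [3.137, -0.009, 0.999]
force: [1.3, -0.3, -2.4]
grip_width: 0.0502
finger_force: 87.4
lin [0.3134, -0.977, -0.2432] rot [1.1494, -0.4257, 0.7786] F [ 1.3 -0.3 -2.4] clk 3.1
lin [0.3141, -0.9718, -0.4328] rot [1.1494, -0.4257, 0.7786] F [ 1.3 -0.3 -2.4] clk 3.1
lin [0.3062, -1.0242, -0.5096] rot [1.1494, -0.4257, 0.7786] F [ 1.3 -0.3 -2.4] clk 3.1
[-0.75  0.5   0.45  1.85 -0.29  0.84 -0.73]
```

```bash
python3 -m crank '{"linear":[[0.05,-0.15,0],[0.1,-0.3,0],[0.15,-0.45,0],[0.2,-0.6,0],[0.2,-0.6,0]],"delta_rot":[[0.2,-0.08,0.15],[0.4,-0.16,0.3],[0.6,-0.23,0.4],[0.8,-0.3,0.5],[0.8,-0.3,0.5]],"fingers":[-1,-1,-1,-1,-1]}'
python3 go.py bay short 40 60 17 62 24.3
```

```text
clock: 3.6
position: [0.5717, 0.0421, 0.1972]
tool_rot: [-3.092, -0.378, 1.224]
force: [0.2, 1.0, -1.3]
grip_width: 0.0501
finger_force: 87.2
lin [0.1454, -0.4418, -0.2135] rot [0.4751, -0.2067, 0.3248] F [ 0.2  1.  -1.3] clk 3.6
```

```bash
python3 -m crank '{"linear":[[0,0,0],[0,0,0],[0,0,0]],"delta_rot":[[0,0,0],[0,0,0],[0,0,0]],"fingers":[-1,-1,-1]}'
python3 go.py bay short 40 60 17 62 24.3
```

```text
clock: 3.9
position: [0.5711, 0.0438, 0.1964]
tool_rot: [-3.09, -0.374, 1.221]
force: [-0.4, 1.1, -1.6]
grip_width: 0.0501
finger_force: 87.2
lin [0.1477, -0.4485, -0.2106] rot [0.4812, -0.2131, 0.3268] F [-0.4  1.1 -1.6] clk 3.9
```

```bash
python3 -m crank '{"linear":[[0.05,-0.15,0],[0.1,-0.3,-0.1],[0.148,-0.449,-0.21],[0.148,-0.449,-0.21],[0.148,-0.449,-0.21]],"delta_rot":[[0.2,-0.08,0.1],[0.35,-0.15,0.23],[0.481,-0.213,0.327],[0.481,-0.213,0.327],[0.481,-0.213,0.327]],"fingers":[-1,-1,-1,-1,-1]}'
python3 -m crank '{"linear":[[0,0,0],[0,0,0]],"delta_rot":[[0,0,0],[0,0,0]],"fingers":[-1,-1]}'
python3 go.py bay short 40 60 17 62 24.3;python3 go.py bay short 25 15 17 62 24.3
cat > snap.py <<'E'
import sys
from h import *
from workcell import grab_frame
n,*a=sys.argv[1:]; I=[]
for c,(x,y) in (('top',(262,160)),('scene',(240,180))):
    f=grab_frame(c)['image'][:,:,::-1].copy(); cv2.imwrite(f'pics/{n}_{c}.png',f); I.append(tile(f,x,y,110,120,3.6))
cv2.imwrite(f'pics/{n}.png',np.hstack(I))
E
python3 snap.py s1
```

```text
clock: 4.4
position: [0.6078, -0.0711, 0.1411]
tool_rot: [-3.137, -0.645, 1.413]
force: [-0.3, 0.4, -1.3]
grip_width: 0.0501
finger_force: 87.3
clock: 4.6
position: [0.6085, -0.0669, 0.1446]
tool_rot: [3.141, -0.646, 1.422]
force: [1.0, 0.4, -1.2]
grip_width: 0.0502
finger_force: 87.3
lin [-0.0022, -0.0055, -0.0033] rot [0.0005, 0.0011, -0.0049] F [ 1.   0.4 -1.2] clk 4.6
lin [-0.0014, -0.0004, -0.193] rot [0.0005, 0.0011, -0.0049] F [ 1.   0.4 -1.2] clk 4.6
```

View pics/s1.png

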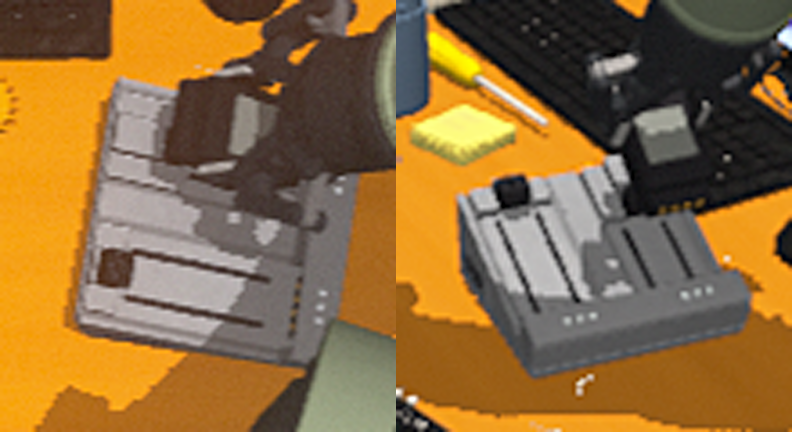

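Gripped as planned: the pack is above the short bay, pitched down, with its brass at about tile (684,207). I'll check that against the prediction and then descend.

```bash
cat > chk.py <<'E'
import sys
from chg import *
p=np.load('chg.npy');b,x0,z0,th=sys.argv[1],*map(float,sys.argv[2:5])
M=R.from_matrix(T(p)[0])*R.from_euler('y',-th,degrees=True)
q=w(p,(x0,43 if b=='long' else -43,z0))+M.apply([[0,0,.01],[0,-.022,.01],[0,.022,.01]])
print((proj('scene',q)-[240,180]+.5)*3.6-.5+[396,0])
E
python3 chk.py short 40.6 61 17
python3 -m crank '{"linear":[[0,0,-0.05],[0,0,-0.12],[0,0,-0.193],[0,0,-0.193]],"delta_rot":[[0,0,0],[0,0,0],[0,0,0],[0,0,0]],"fingers":[-1,-1,-1,-1]}'
python3 go.py bay short 22 3 17 62 24.3;python3 go.py bay short 13 3 17 62 24.3;python3 go.py bay short 6 1.5 17 62 24.3
```

```text
[[679.67588547 204.03208673]
 [709.13434469 198.03609781]
 [649.93770746 210.08500975]]
clock: 5.1
position: [0.6067, -0.0689, 0.0919]
tool_rot: [-3.136, -0.646, 1.415]
force: [-1.1, 0.1, -1.1]
grip_width: 0.0501
finger_force: 87.2
lin [0.0067, 0.0125, -0.0315] rot [-0.0025, -0.009, 0.0013] F [-1.1  0.1 -1.1] clk 5.1
lin [0.0016, -0.021, -0.0438] rot [-0.0025, -0.009, 0.0013] F [-1.1  0.1 -1.1] clk 5.1
lin [-0.0021, -0.045, -0.059] rot [-0.0025, -0.009, 0.0013] F [-1.1  0.1 -1.1] clk 5.1
```

```bash
python3 -m crank '{"linear":[[0.003,0.006,-0.015],[0.006,0.01,-0.0315],[0.006,0.01,-0.0315]],"delta_rot":[[0,0,0],[0,0,0],[0,0,0]],"fingers":[-1,-1,-1]}'
python3 go.py bay short 22 3 17 62 24.3;python3 go.py bay short 13 3 17 62 24.3;python3 go.py bay short 6 1.5 17 62 24.3
```

```text
clock: 5.4
position: [0.6099, -0.0666, 0.0873]
tool_rot: [-3.141, -0.646, 1.419]
force: [-0.1, 0.7, -1.3]
grip_width: 0.05
finger_force: 87.2
lin [-0.0059, 0.0033, -0.013] rot [-0.0003, -0.0005, 0.0009] F [-0.1  0.7 -1.3] clk 5.4
lin [-0.011, -0.0301, -0.0253] rot [-0.0003, -0.0005, 0.0009] F [-0.1  0.7 -1.3] clk 5.4
lin [-0.0147, -0.0541, -0.0405] rot [-0.0003, -0.0005, 0.0009] F [-0.1  0.7 -1.3] clk 5.4
```

```bash
for i in 1 2 3; do python3 -m crank '{"linear":[[0,0,0]],"delta_rot":[[0,0,0]],"fingers":[-1]}' | sed -n 2,4p; done
python3 go.py bay short 13 3 17 62 24.3
```

```text
position: [0.6099, -0.0668, 0.0877]
tool_rot: [3.142, -0.646, 1.419]
force: [-0.0, 0.5, -2.1]
position: [0.6099, -0.067, 0.0878]
tool_rot: [3.141, -0.646, 1.419]
force: [-0.9, 0.3, -1.5]
position: [0.6098, -0.0669, 0.0878]
tool_rot: [3.142, -0.646, 1.418]
force: [0.2, -0.2, -1.4]
lin [-0.0109, -0.0289, -0.0271] rot [0.0003, 0.0, 0.0016] F [ 0.2 -0.2 -1.4] clk 5.7
```

```bash
python3 -m crank '{"linear":[[-0.006,-0.015,-0.022],[-0.011,-0.029,-0.027],[-0.013,-0.041,-0.035],[-0.0145,-0.053,-0.042],[-0.0145,-0.053,-0.042]],"delta_rot":[[0,0,0],[0,0,0],[0,0,0],[0,0,0],[0,0,0]],"fingers":[-1,-1,-1,-1,-1]}'
python3 -m crank '{"linear":[[0,0,0],[0,0,0],[0,0,0]],"delta_rot":[[0,0,0],[0,0,0],[0,0,0]],"fingers":[-1,-1,-1]}'
python3 go.py bay short 6 1.5 17 62 24.3;python3 go.py bay short 3.5 .5 15 62 24.3; python3 go.py bay short 2 0 12 62 24.3
```

```text
clock: 6.2
position: [0.6061, -0.08, 0.0769]
tool_rot: [-3.141, -0.647, 1.418]
force: [-1.1, 2.4, -0.2]
grip_width: 0.05
finger_force: 87.2
clock: 6.5
position: [0.6061, -0.08, 0.077]
tool_rot: [-3.141, -0.646, 1.418]
force: [0.6, 2.2, -1.1]
grip_width: 0.0498
finger_force: 87.2
lin [0.0004, -0.0006, 0.0007] rot [-0.0, -0.0007, 0.0012] F [ 0.6  2.2 -1.1] clk 6.5
lin [0.0003, -0.0008, -0.0115] rot [-0.0659, 0.0094, 0.0012] F [ 0.6  2.2 -1.1] clk 6.5
lin [0.0013, 0.0056, -0.0235] rot [-0.1648, 0.0245, 0.0012] F [ 0.6  2.2 -1.1] clk 6.5
```

```bash
python3 -m crank '{"linear":[[0,-0.001,-0.006],[0,-0.001,-0.0115],[0,-0.001,-0.0115],[0,-0.001,-0.0115]],"delta_rot":[[-0.03,0.005,0],[-0.066,0.0095,0],[-0.066,0.0095,0],[-0.066,0.0095,0]],"fingers":[-1,-1,-1,-1]}'
for a in "3.5 .5 15" "2 0 12" "1 0 10" "0 0 8" "-1 0 5" "-1.5 0 2.5" "-1.5 -.5 0"; do python3 go.py bay short $a 62 24.3; done
```

```text
clock: 6.9
position: [0.6064, -0.0792, 0.0748]
tool_rot: [3.141, -0.612, 1.42]
force: [0.2, 6.7, 5.9]
grip_width: 0.0503
finger_force: 87.6
lin [-0.001, -0.0039, -0.0026] rot [-0.0017, 0.001, -0.0005] F [0.2 6.7 5.9] clk 6.9
lin [-0.0, 0.0025, -0.0145] rot [-0.1005, 0.016, -0.0005] F [0.2 6.7 5.9] clk 6.9
lin [0.0005, 0.0061, -0.0216] rot [-0.1664, 0.0261, -0.0006] F [0.2 6.7 5.9] clk 6.9
lin [0.001, 0.0094, -0.0288] rot [-0.2323, 0.0362, -0.0006] F [0.2 6.7 5.9] clk 6.9
lin [0.002, 0.0159, -0.0396] rot [-0.3312, 0.0512, -0.0006] F [0.2 6.7 5.9] clk 6.9
lin [0.003, 0.0222, -0.0484] rot [-0.4136, 0.0638, -0.0006] F [0.2 6.7 5.9] clk 6.9
lin [0.0043, 0.0307, -0.0589] rot [-0.4959, 0.0764, -0.0006] F [0.2 6.7 5.9] clk 6.9
```

```bash
python3 -m crank '{"linear":[[0.0005,0.003,-0.006],[0.001,0.0064,-0.012],[0.0015,0.01,-0.019],[0.002,0.0133,-0.026],[0.002,0.0133,-0.026]],"delta_rot":[[-0.05,0.008,0],[-0.1,0.015,0],[-0.165,0.025,0],[-0.23,0.035,0],[-0.23,0.035,0]],"fingers":[-1,-1,-1,-1,-1]}'
for a in "0 0 8" "-1 0 5" "-1.5 0 2.5" "-1.5 -.5 0"; do python3 go.py bay short $a 62 24.3; done
```

```text
clock: 7.4
position: [0.6071, -0.076, 0.0683]
tool_rot: [3.14, -0.488, 1.421]
force: [1.2, 4.3, 4.4]
grip_width: 0.0501
finger_force: 87.6
lin [-0.0017, -0.0032, -0.003] rot [0.0025, 0.0023, -0.0014] F [1.2 4.3 4.4] clk 7.4
lin [-0.0007, 0.0033, -0.0137] rot [-0.0964, 0.0174, -0.0015] F [1.2 4.3 4.4] clk 7.4
lin [0.0003, 0.0096, -0.0226] rot [-0.1787, 0.0299, -0.0015] F [1.2 4.3 4.4] clk 7.4
lin [0.0016, 0.0181, -0.033] rot [-0.2611, 0.0425, -0.0016] F [1.2 4.3 4.4] clk 7.4
```

```bash
python3 -m crank '{"linear":[[0.001,0.0065,-0.0107],[0.0015,0.01,-0.015],[0.002,0.013,-0.02],[0.003,0.02,-0.03],[0.003,0.02,-0.03]],"delta_rot":[[-0.1,0.015,0],[-0.14,0.022,0],[-0.18,0.028,0],[-0.264,0.04,0],[-0.264,0.04,0]],"fingers":[-1,-1,-1,-1,-1]}' 100
python3 go.py bay short -1.5 -.5 0 62 24.3;python3 go.py bay short 0.5 -.5 0 62 24.3;python3 go.py bay short -.5 -1.5 -1 62 24.3
```

```text
clock: 7.9
position: [0.6082, -0.0727, 0.0616]
tool_rot: [3.138, -0.346, 1.42]
force: [-3.7, -4.9, 20.5]
grip_width: 0.0498
finger_force: 106.7
lin [-0.003, 0.0045, -0.0061] rot [0.0058, 0.0052, 0.0011] F [-3.7 -4.9 20.5] clk 7.9
lin [-0.0018, 0.012, -0.0034] rot [0.0058, 0.0052, 0.0011] F [-3.7 -4.9 20.5] clk 7.9
lin [-0.0017, 0.0126, -0.012] rot [-0.0272, 0.0102, 0.0011] F [-3.7 -4.9 20.5] clk 7.9
```

```bash
python3 -m crank '{"linear":[[0.0005,0.003,-0.006],[0.0005,0.003,-0.012],[0.0005,0.003,-0.012]],"delta_rot":[[-0.03,0.004,0],[-0.06,0.009,0],[-0.06,0.009,0]],"fingers":[-1,-1,-1]}'
python3 go.py bay short 0.5 0 0 62 24.3; python3 snap.py s2
```

```text
clock: 8.2
position: [0.6084, -0.0727, 0.0613]
tool_rot: [3.138, -0.318, 1.419]
force: [-20.1, -9.7, 69.6]
grip_width: 0.0495
finger_force: 113.3
lin [-0.0026, 0.0113, -0.0005] rot [0.06, -0.002, 0.0038] F [-20.1  -9.7  69.6] clk 8.2
```

View pics/s2.png

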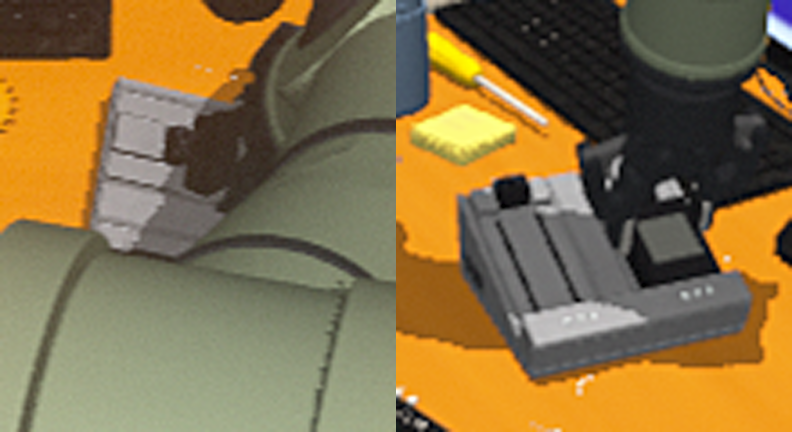

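The pack is in the bay under the hood. The force is high, so I'll relieve it, release and look.

```bash
python3 -m crank '{"linear":[[0,0,0.012],[0,0,0.014],[0,0,0.014],[0,0,0.014]],"delta_rot":[[0.04,-0.006,0],[0.04,-0.006,0],[0.04,-0.006,0],[0.04,-0.006,0]],"fingers":[-1,-1,-1,-1]}' 60
python3 go.py bay short 0.5 0 0 62 24.3
python3 -m crank '{"linear":[[0,0,0],[0,0,0],[0,0,0],[0,0,0]],"delta_rot":[[0,0,0],[0,0,0],[0,0,0],[0,0,0]],"fingers":[0.5,0.5,0.5,0.5]}'
python3 go.py bay short 0.5 0 0 62 24.3;python3 go.py bay short 0 70 0 62 24.3
```

```text
clock: 8.7
position: [0.6083, -0.0721, 0.0617]
tool_rot: [3.139, -0.338, 1.419]
force: [-2.7, -3.3, 19.2]
grip_width: 0.0495
finger_force: 107.1
lin [-0.002, 0.0092, -0.0021] rot [0.0217, 0.0016, 0.0031] F [-2.7 -3.3 19.2] clk 8.7
clock: 9.1
position: [0.6074, -0.0712, 0.0604]
tool_rot: [3.141, -0.338, 1.419]
force: [-0.3, -0.0, -0.1]
grip_width: 0.064
finger_force: 0.0
lin [0.0015, 0.0056, 0.0033] rot [0.0201, -0.0027, 0.0013] F [-0.3 -0.  -0.1] clk 9.1
lin [-0.0133, -0.0909, 0.2658] rot [0.0201, -0.0027, 0.0013] F [-0.3 -0.  -0.1] clk 9.1
```

```bash
python3 -m crank '{"linear":[[-0.004,-0.024,0.065],[-0.008,-0.048,0.13],[-0.015,-0.096,0.26],[-0.015,-0.096,0.4],[-0.015,-0.096,0.5]],"delta_rot":[[0,0,0],[0,0,0],[0,0,0],[0,0,0],[0,0,0]],"fingers":[0.5,0.5,0.5,0.5,1]}'
python3 - <<'E'
from h import *
from workcell import grab_frame
f=grab_frame('scene')['image'][:,:,::-1].copy(); cv2.imwrite('pics/s3f.png',f); cv2.imwrite('pics/s3.png',tile(f,250,200,110,90,6))
E
```

```text
clock: 9.6
position: [0.6039, -0.0959, 0.1876]
tool_rot: [3.14, -0.338, 1.418]
force: [0.7, -0.2, -0.2]
grip_width: 0.0766
finger_force: 0.0
```

View pics/s3.png

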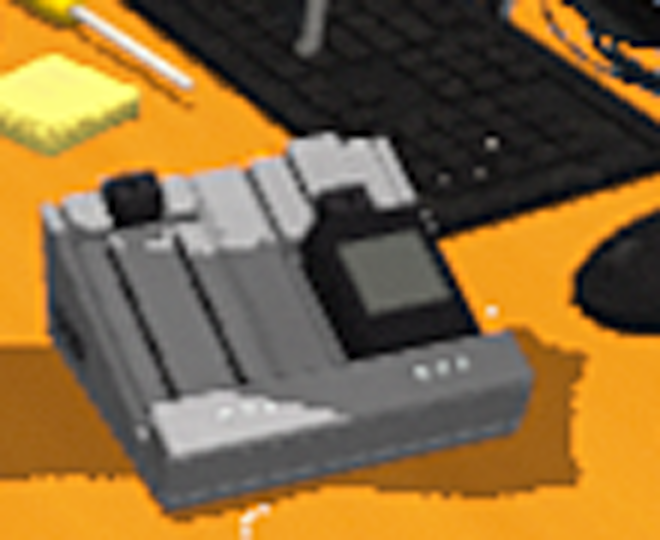

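```bash
cat > flat.py <<'E'
import sys
from chg import *
p=np.load('chg.npy'); b,L=sys.argv[1],int(sys.argv[2]); yb=43 if b=='long' else -43; im=cv2.imread(sys.argv[3])
out=[]
for th in(0,3):
    t=tile(im,250,200,66*1,90,6) if 0 else tile(im,250,200,110,90,6)
    M=R.from_matrix(T(p)[0])*R.from_euler('y',-th,degrees=True)
    def P(l): return np.round(((proj('scene',w(p,(.8,yb,0))+M.apply(np.array(l)/1e3))-[250,200]+.5)*6-.5)*8).astype(np.int32)
    for l in ([(12,-26,30),(L-7,-26,30),(L-7,26,30),(12,26,30)],[(L-7,-26,14),(L,-26,14),(L,26,14),(L-7,26,14)],[(12,26,30),(12,26,0),(L,26,0)]):
        cv2.polylines(t,[P(l)],False,(0,255,0),1,cv2.LINE_AA,3)
    out.append(t[100:400,0:400] if b=='long' else t[100:400,220:620])
cv2.imwrite(sys.argv[4],np.hstack(out))
E
python3 flat.py short 90 pics/s3f.png pics/s4.png
```

```text
(no output)
```

View pics/s4.png

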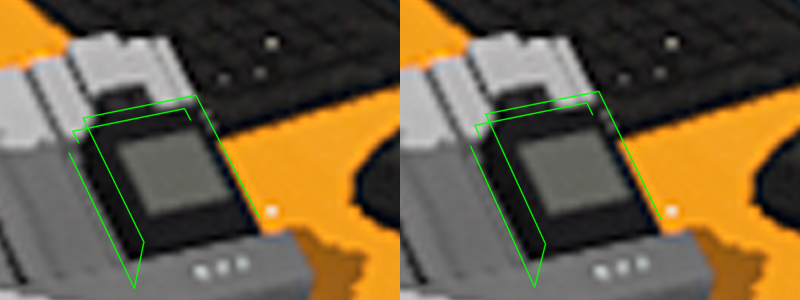

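The pack sits level with or below the flat outline, so it looks seated. I'll press the tail to make sure it has latched.

```bash
python3 -m crank '{"linear":[[0,0,0],[0,0,0]],"delta_rot":[[0,0,0],[0,0,0]],"fingers":[-1,-1]}'; python3 go.py bay short 0 0 0 76 70;python3 go.py bay short 0 0 0 76 47
```

```text
clock: 9.85
position: [0.6035, -0.0951, 0.185]
tool_rot: [-3.141, -0.339, 1.419]
force: [0.2, 0.8, 0.0]
grip_width: 0.0587
finger_force: 0.0
lin [0.0154, 0.0892, -0.305] rot [0.0196, -0.0034, 0.001] F [0.2 0.8 0. ] clk 9.85
lin [0.0201, 0.1203, -0.3915] rot [0.0196, -0.0034, 0.001] F [0.2 0.8 0. ] clk 9.85
```

```bash
python3 -m crank '{"linear":[[0.015,0.09,-0.05],[0.015,0.09,-0.15],[0.015,0.09,-0.24],[0.0155,0.09,-0.3],[0.0155,0.09,-0.3]],"delta_rot":[[0.0196,-0.003,0],[0.0196,-0.003,0],[0.0196,-0.003,0],[0.0196,-0.003,0],[0.0196,-0.003,0]],"fingers":[-1,-1,-1,-1,-1]}'
python3 -m crank '{"linear":[[0.002,0.015,-0.04],[0.004,0.028,-0.076],[0.004,0.028,-0.076]],"delta_rot":[[0,0,0],[0,0,0],[0,0,0]],"fingers":[-1,-1,-1]}'
python3 go.py bay short 0 0 0 76 47
```

```text
clock: 10.35
position: [0.6063, -0.0726, 0.1081]
tool_rot: [-3.138, -0.349, 1.417]
force: [-0.6, -0.2, -0.5]
grip_width: -0.0002
finger_force: 0.0
clock: 10.65
position: [0.6083, -0.0648, 0.0908]
tool_rot: [-3.141, -0.349, 1.419]
force: [-0.2, -0.4, 0.7]
grip_width: -0.0
finger_force: 0.0
lin [0.0008, -0.0006, -0.0144] rot [-0.001, -0.0011, -0.0003] F [-0.2 -0.4  0.7] clk 10.65
```

```bash
for i in 1 2 3 4 5; do python3 -m crank '{"linear":[[0,0.0016,-0.0047],[0,0.0016,-0.0047]],"delta_rot":[[0,0,0],[0,0,0]],"fingers":[-1,-1]}'|sed -n '2p;4p'; done
python3 go.py bay short 0 0 0 76 47
```

```text
position: [0.6088, -0.0654, 0.0907]
force: [-0.2, -1.0, -0.2]
position: [0.6087, -0.065, 0.0894]
force: [-0.1, 0.5, -0.1]
position: [0.6088, -0.0647, 0.0885]
force: [-0.9, -1.1, 5.3]
position: [0.6088, -0.0648, 0.0883]
force: [-8.1, -2.9, 22.6]
position: [0.6089, -0.0647, 0.0882]
force: [-13.1, -6.9, 41.3]
lin [-0.0017, -0.0012, -0.0041] rot [-0.0007, 0.0042, 0.0025] F [-13.1  -6.9  41.3] clk 11.65
```

It goes rigid at once, up to 41 N with no give, so the short pack is down and latched. Now the long pack.

```bash
python3 -c "
import numpy as np;p=np.load('chg.npy');p[0]+=.0007;np.save('chg.npy',p)"
python3 -m crank '{"linear":[[0,-0.02,0.1],[0,-0.05,0.3],[0,-0.15,0.48],[0,-0.3,0.48],[0,-0.3,0.48]],"delta_rot":[[0,0,0],[-0.2,0,0],[-0.4,0,-0.2],[-0.5,0,-0.3],[-0.5,0,-0.3]],"fingers":[-1,-1,-1,-1,-1]}' 60
python3 -m crank '{"linear":[[0,0,0],[0,0,0]],"delta_rot":[[0,0,0],[0,0,0]],"fingers":[1,1]}' 60
python3 go.py desk .5787 -.3653 .16 .6917
```

```text
clock: 12.15
position: [0.6089, -0.1415, 0.2077]
tool_rot: [3.077, -0.091, 1.271]
force: [-1.3, -0.4, -0.1]
grip_width: 0.0
finger_force: 0.0
clock: 12.35
position: [0.6084, -0.1381, 0.2051]
tool_rot: [3.083, -0.095, 1.275]
force: [0.1, -1.4, -1.0]
grip_width: 0.0285
finger_force: 0.0
lin [-0.1188, -0.9088, -0.1803] rot [-0.0898, 0.1962, -1.1067] F [ 0.1 -1.4 -1. ] clk 12.35
```

```bash
python3 -m crank '{"linear":[[-0.1,-0.2,0],[-0.12,-0.4,0],[-0.12,-0.6,0],[-0.12,-0.8,-0.1],[-0.12,-0.909,-0.18]],"delta_rot":[[-0.09,0.19,-0.25],[-0.09,0.19,-0.5],[-0.09,0.19,-0.75],[-0.09,0.19,-1],[-0.09,0.19,-1]],"fingers":[1,1,1,1,1]}'
python3 -m crank '{"linear":[[0,0,0],[0,0,0],[0,0,0]],"delta_rot":[[0,0,0],[0,0,0],[0,0,0]],"fingers":[1,1,1]}'
python3 go.py desk .5787 -.3653 .022 .6917
```

```text
clock: 12.85
position: [0.5785, -0.3681, 0.16]
tool_rot: [3.14, -0.002, 0.742]
force: [0.6, 0.4, 0.8]
grip_width: 0.0853
finger_force: 0.0
clock: 13.15
position: [0.5791, -0.3649, 0.1607]
tool_rot: [3.141, -0.003, 0.748]
force: [-0.2, 1.3, 0.9]
grip_width: 0.0854
finger_force: 0.0
lin [-0.0016, -0.0016, -0.5548] rot [-0.0027, 0.0055, -0.1079] F [-0.2  1.3  0.9] clk 13.15
```

```bash
python3 -m crank '{"linear":[[0,0,-0.15],[0,0,-0.3],[0,0,-0.42],[0,0,-0.5],[-0.0016,-0.0016,-0.553]],"delta_rot":[[0,0.005,-0.108],[0,0.005,-0.108],[0,0.005,-0.108],[0,0.005,-0.108],[0,0.005,-0.108]],"fingers":[1,1,1,1,1]}' 60
python3 -m crank '{"linear":[[0,0,0],[0,0,0],[0,0,0],[0,0,0],[0,0,0]],"delta_rot":[[0,0,0],[0,0,0],[0,0,0],[0,0,0],[0,0,0]],"fingers":[-1,-1,-1,-1,-1]}' 60
python3 go.py desk .5787 -.3653 .022 .6917
python3 -m crank '{"linear":[[0,0,0.1],[0,0,0.3],[0,0,0.5],[0,0,0.7],[0,0,0.75]],"delta_rot":[[0,0,0],[0,0,0],[0,0,0],[0,0,0],[0,0,0]],"fingers":[-1,-1,-1,-1,-1]}' 80
python3 -m crank '{"linear":[[0,0,0],[0,0,0]],"delta_rot":[[0,0,0],[0,0,0]],"fingers":[-1,-1]}'
python3 go.py bay long 40 70 17 90 24.3
```

```text
clock: 13.65
position: [0.5787, -0.3653, 0.0216]
tool_rot: [-3.141, -0.001, 0.692]
force: [0.1, 0.4, 0.5]
grip_width: 0.0857
finger_force: 0.0
clock: 14.15
position: [0.579, -0.3669, 0.0243]
tool_rot: [3.14, -0.001, 0.691]
force: [-1.2, 0.8, 7.1]
grip_width: 0.0504
finger_force: 63.6
lin [-0.0014, 0.0065, -0.0091] rot [0.0013, 0.0041, 0.0022] F [-1.2  0.8  7.1] clk 14.15
clock: 14.65
position: [0.5795, -0.3679, 0.2167]
tool_rot: [3.134, -0.003, 0.69]
force: [0.7, -1.0, -1.2]
grip_width: 0.0501
finger_force: 86.6
clock: 14.85
position: [0.578, -0.3659, 0.209]
tool_rot: [-3.14, -0.0, 0.691]
force: [0.2, 0.2, -2.5]
grip_width: 0.0503
finger_force: 86.6
lin [-0.2058, 1.317, -0.156] rot [1.0943, -0.6237, 1.3413] F [ 0.2  0.2 -2.5] clk 14.85
```

```bash
python3 -m crank '{"linear":[[-0.03,0.17,0],[-0.06,0.34,0],[-0.09,0.5,0],[-0.12,0.66,0],[-0.12,0.75,0]],"delta_rot":[[0.15,-0.08,0.18],[0.3,-0.16,0.35],[0.45,-0.24,0.52],[0.6,-0.33,0.7],[0.65,-0.36,0.8]],"fingers":[-1,-1,-1,-1,-1]}'
python3 -m crank '{"linear":[[0,0,0],[0,0,0],[0,0,0]],"delta_rot":[[0,0,0],[0,0,0],[0,0,0]],"fingers":[-1,-1,-1]}'
python3 go.py bay long 40 60 17 90 24.3
```

```text
clock: 15.35
position: [0.5462, -0.1769, 0.2084]
tool_rot: [-3.072, -0.385, 1.103]
force: [0.6, 0.1, -2.2]
grip_width: 0.05
finger_force: 86.4
clock: 15.65
position: [0.548, -0.1796, 0.2091]
tool_rot: [-3.074, -0.38, 1.1]
force: [-0.4, -0.2, -2.5]
grip_width: 0.0501
finger_force: 86.4
lin [-0.0839, 0.5854, -0.194] rot [0.4507, -0.263, 0.5426] F [-0.4 -0.2 -2.5] clk 15.65
```

```bash
python3 -m crank '{"linear":[[-0.03,0.18,0],[-0.05,0.36,0],[-0.084,0.53,-0.06],[-0.084,0.585,-0.13],[-0.084,0.585,-0.194]],"delta_rot":[[0.14,-0.08,0.16],[0.28,-0.16,0.32],[0.42,-0.24,0.48],[0.451,-0.263,0.543],[0.451,-0.263,0.543]],"fingers":[-1,-1,-1,-1,-1]}'
python3 -m crank '{"linear":[[0,0,0],[0,0,0],[0,0,0]],"delta_rot":[[0,0,0],[0,0,0],[0,0,0]],"fingers":[-1,-1,-1]}'
python3 go.py bay long 40 60 17 90 24.3;python3 go.py bay long 24 6 17 90 24.3
python3 chk.py long 40 60 17; python3 snap.py s5
```

```text
clock: 16.15
position: [0.527, -0.0318, 0.1602]
tool_rot: [3.141, -0.648, 1.422]
force: [-0.0, -0.4, -2.3]
grip_width: 0.0507
finger_force: 86.4
clock: 16.45
position: [0.5277, -0.0336, 0.1621]
tool_rot: [3.139, -0.646, 1.421]
force: [0.5, 0.5, -1.7]
grip_width: 0.0504
finger_force: 86.4
lin [-0.0025, 0.0016, -0.0057] rot [0.0001, 0.0042, 0.0003] F [ 0.5  0.5 -1.7] clk 16.45
lin [-0.0005, 0.0152, -0.2306] rot [0.0001, 0.0042, 0.0003] F [ 0.5  0.5 -1.7] clk 16.45
[[562.85938871 229.39109978]
 [593.41446849 223.16432771]
 [532.00883525 235.67808598]]
```

View pics/s5.png

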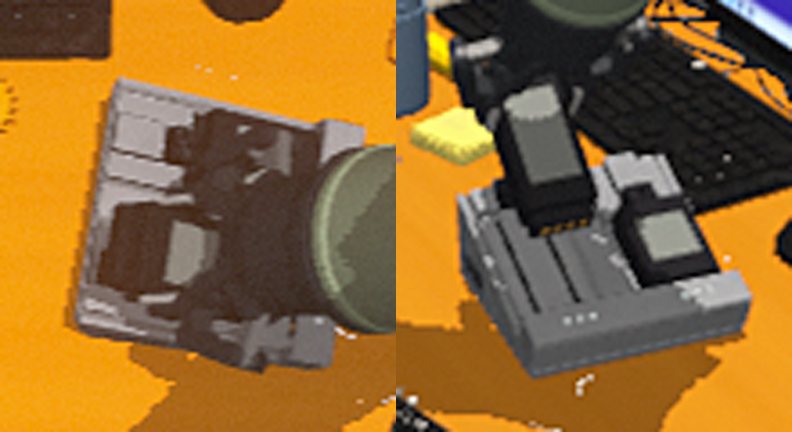

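The brass is at tile (565,228), against a predicted (563,229). I've used up the picture allowance (11 viewed against the limit of 10), so from here I'll work from force and pose numbers only.

```bash
python3 -m crank '{"linear":[[0,0.015,-0.06],[0,0.015,-0.14],[-0.0005,0.015,-0.2],[-0.0005,0.015,-0.23],[-0.0005,0.015,-0.23]],"delta_rot":[[0,0.004,0],[0,0.004,0],[0,0.004,0],[0,0.004,0],[0,0.004,0]],"fingers":[-1,-1,-1,-1,-1]}'
python3 -m crank '{"linear":[[0,0,0],[0,0,0],[0,0,0]],"delta_rot":[[0,0,0],[0,0,0],[0,0,0]],"fingers":[-1,-1,-1]}'
for a in "22 3 17" "13 3 17" "6 1.5 17"; do python3 go.py bay long $a 90 24.3; done
```

```text
clock: 17.05
position: [0.5266, -0.0288, 0.1029]
tool_rot: [-3.138, -0.647, 1.418]
force: [-0.4, -0.2, -0.8]
grip_width: 0.0503
finger_force: 86.6
clock: 17.35
position: [0.5274, -0.029, 0.1046]
tool_rot: [3.141, -0.647, 1.421]
force: [-0.1, 0.4, -1.6]
grip_width: 0.0501
finger_force: 86.6
lin [0.0003, -0.0067, -0.0146] rot [-0.0016, 0.0008, -0.0026] F [-0.1  0.4 -1.6] clk 17.35
lin [-0.0048, -0.0402, -0.0269] rot [-0.0016, 0.0008, -0.0026] F [-0.1  0.4 -1.6] clk 17.35
lin [-0.0085, -0.0642, -0.0421] rot [-0.0016, 0.0008, -0.0026] F [-0.1  0.4 -1.6] clk 17.35
```

```bash
python3 -m crank '{"linear":[[0,-0.007,-0.015],[-0.005,-0.04,-0.027],[-0.0065,-0.053,-0.035],[-0.0085,-0.064,-0.042],[-0.0085,-0.064,-0.042]],"delta_rot":[[0,0,0],[0,0,0],[0,0,0],[0,0,0],[0,0,0]],"fingers":[-1,-1,-1,-1,-1]}'
python3 -m crank '{"linear":[[0,0,0],[0,0,0],[0,0,0]],"delta_rot":[[0,0,0],[0,0,0],[0,0,0]],"fingers":[-1,-1,-1]}'
for a in "6 1.5 17" "3.5 .5 15" "2 0 12" "0 0 8"; do python3 go.py bay long $a 90 24.3; done
```

```text
clock: 17.85
position: [0.5248, -0.0455, 0.0932]
tool_rot: [-3.14, -0.647, 1.419]
force: [0.4, -0.5, -1.6]
grip_width: 0.0503
finger_force: 86.6
clock: 18.15
position: [0.525, -0.0447, 0.0936]
tool_rot: [-3.141, -0.647, 1.42]
force: [0.8, -0.2, -2.6]
grip_width: 0.0501
finger_force: 86.6
lin [0.001, -0.0012, 0.0018] rot [-0.0021, -0.0007, -0.0031] F [ 0.8 -0.2 -2.6] clk 18.15
lin [0.0013, 0.0009, -0.0135] rot [-0.0681, 0.0093, -0.003] F [ 0.8 -0.2 -2.6] clk 18.15
lin [0.0027, 0.0105, -0.0304] rot [-0.1669, 0.0243, -0.003] F [ 0.8 -0.2 -2.6] clk 18.15
lin [0.0044, 0.0213, -0.0515] rot [-0.2987, 0.0443, -0.003] F [ 0.8 -0.2 -2.6] clk 18.15
```

```bash
for i in 1 2 3; do python3 -m crank '{"linear":[[-0.0006,-0.0037,-0.0014],[-0.0006,-0.0037,-0.0014],[-0.0006,-0.0037,-0.0014]],"delta_rot":[[0,0,0],[0,0,0],[0,0,0]],"fingers":[-1,-1,-1]}'|sed -n '2p;4p'; done
for a in "6 1.5 17" "3.5 .5 15" "2 0 12" "0 0 8"; do python3 go.py bay long $a 90 24.3; done
```

```text
position: [0.5248, -0.0458, 0.0931]
force: [-0.0, 1.2, -1.7]
position: [0.5247, -0.0467, 0.0928]
force: [0.4, 0.5, -1.4]
position: [0.5246, -0.0476, 0.0925]
force: [0.6, 2.9, -0.2]
lin [0.0028, 0.0101, 0.0062] rot [-0.0025, -0.0009, -0.0028] F [ 0.6  2.9 -0.2] clk 19.05
lin [0.0031, 0.0122, -0.0092] rot [-0.0684, 0.0091, -0.0028] F [ 0.6  2.9 -0.2] clk 19.05
lin [0.0046, 0.0218, -0.026] rot [-0.1673, 0.0242, -0.0028] F [ 0.6  2.9 -0.2] clk 19.05
lin [0.0062, 0.0326, -0.0471] rot [-0.2991, 0.0442, -0.0027] F [ 0.6  2.9 -0.2] clk 19.05
```

```bash
for a in "6 1.5 17" "3.5 .5 15" "2 0 12" "0 0 8"; do python3 go.py bay long $a 87.2 24.3; done
```

```text
lin [0.0014, 0.0013, -0.0006] rot [-0.0025, -0.0009, -0.0028] F [ 0.6  2.9 -0.2] clk 19.05
lin [0.0017, 0.0031, -0.0156] rot [-0.0684, 0.0091, -0.0028] F [ 0.6  2.9 -0.2] clk 19.05
lin [0.0031, 0.0124, -0.0319] rot [-0.1673, 0.0242, -0.0028] F [ 0.6  2.9 -0.2] clk 19.05
lin [0.0047, 0.0228, -0.0524] rot [-0.2991, 0.0442, -0.0027] F [ 0.6  2.9 -0.2] clk 19.05
```

```bash
python3 -m crank '{"linear":[[0.001,0.001,-0.008],[0.0015,0.003,-0.0155],[0.0015,0.003,-0.0155],[0.0015,0.003,-0.0155]],"delta_rot":[[-0.03,0.005,0],[-0.068,0.009,-0.002],[-0.068,0.009,-0.002],[-0.068,0.009,-0.002]],"fingers":[-1,-1,-1,-1]}' 90
for a in "3.5 .5 15" "2 0 12" "0 0 8"  "-1 0 5" "-1.5 0 2.5" "-1.5 -.5 0"; do python3 go.py bay long $a 87.2 24.3; done
```

```text
clock: 19.45
position: [0.525, -0.0457, 0.089]
tool_rot: [-3.141, -0.612, 1.421]
force: [0.7, 8.1, 6.0]
grip_width: 0.0499
finger_force: 94.9
lin [0.0001, -0.0043, -0.0018] rot [-0.0027, 0.0002, -0.003] F [0.7 8.1 6. ] clk 19.45
lin [0.0015, 0.005, -0.0182] rot [-0.1016, 0.0152, -0.003] F [0.7 8.1 6. ] clk 19.45
lin [0.0031, 0.0154, -0.0386] rot [-0.2334, 0.0353, -0.003] F [0.7 8.1 6. ] clk 19.45
lin [0.0044, 0.0242, -0.0541] rot [-0.3323, 0.0503, -0.003] F [0.7 8.1 6. ] clk 19.45
lin [0.0056, 0.0323, -0.067] rot [-0.4147, 0.0628, -0.0029] F [0.7 8.1 6. ] clk 19.45
lin [0.0072, 0.0423, -0.0815] rot [-0.4971, 0.0753, -0.0029] F [0.7 8.1 6. ] clk 19.45
```

Same signature as the short pack. Lowering.

```bash
python3 -m crank '{"linear":[[0.0007,0.0045,-0.008],[0.0014,0.009,-0.0164],[0.0022,0.014,-0.026],[0.003,0.0195,-0.0366],[0.003,0.0195,-0.0366]],"delta_rot":[[-0.05,0.0075,0],[-0.1,0.015,0],[-0.165,0.025,0],[-0.23,0.035,0],[-0.23,0.035,0]],"fingers":[-1,-1,-1,-1,-1]}' 100
for a in "0 0 8"  "-1 0 5" "-1.5 0 2.5" "-1.5 -.5 0"; do python3 go.py bay long $a 87.2 24.3; done
```

```text
clock: 19.95
position: [0.5259, -0.041, 0.08]
tool_rot: [3.141, -0.488, 1.421]
force: [0.0, 5.4, 8.0]
grip_width: 0.0496
finger_force: 105.2
lin [-0.0008, -0.0035, -0.0026] rot [0.0009, 0.0015, -0.0033] F [0.  5.4 8. ] clk 19.95
lin [0.0005, 0.0053, -0.018] rot [-0.0979, 0.0165, -0.0033] F [0.  5.4 8. ] clk 19.95
lin [0.0018, 0.0134, -0.0309] rot [-0.1803, 0.029, -0.0034] F [0.  5.4 8. ] clk 19.95
lin [0.0033, 0.0234, -0.0455] rot [-0.2627, 0.0415, -0.0034] F [0.  5.4 8. ] clk 19.95
```

```bash
python3 -m crank '{"linear":[[0.0013,0.009,-0.0154],[0.002,0.013,-0.022],[0.0026,0.017,-0.0283],[0.0035,0.025,-0.0425],[0.0035,0.025,-0.0425]],"delta_rot":[[-0.1,0.015,0],[-0.14,0.022,0],[-0.18,0.028,0],[-0.264,0.04,0],[-0.264,0.04,0]],"fingers":[-1,-1,-1,-1,-1]}' 100
for a in "-1.5 -.5 0" ".5 0 0" "-.5 -1 -1"; do python3 go.py bay long $a 87.2 24.3; done
```

```text
clock: 20.45
position: [0.5269, -0.0366, 0.0699]
tool_rot: [3.139, -0.347, 1.42]
force: [-6.6, -7.5, 24.5]
grip_width: 0.0501
finger_force: 107.6
lin [-0.0005, 0.006, -0.005] rot [0.0053, 0.0033, 0.0002] F [-6.6 -7.5 24.5] clk 20.45
lin [0.0005, 0.0127, -0.0004] rot [0.0053, 0.0033, 0.0002] F [-6.6 -7.5 24.5] clk 20.45
lin [0.0007, 0.0139, -0.0107] rot [-0.0277, 0.0083, 0.0002] F [-6.6 -7.5 24.5] clk 20.45
```

```bash
python3 -m crank '{"linear":[[0,0.002,-0.004],[0,0.002,-0.004]],"delta_rot":[[-0.03,0.004,0],[-0.03,0.004,0]],"fingers":[-1,-1]}'
python3 -m crank '{"linear":[[0,0,0.006],[0,0,0.006],[0,0,0.006]],"delta_rot":[[0.02,-0.003,0],[0.02,-0.003,0],[0.02,-0.003,0]],"fingers":[-1,-1,-1]}' 60
python3 -m crank '{"linear":[[0,0,0],[0,0,0],[0,0,0],[0,0,0]],"delta_rot":[[0,0,0],[0,0,0],[0,0,0],[0,0,0]],"fingers":[0.45,0.45,0.45,0.45]}'
python3 -m crank '{"linear":[[-0.004,-0.024,0.065],[-0.008,-0.048,0.13],[-0.015,-0.096,0.26],[-0.015,-0.096,0.3],[-0.015,-0.096,0.3]],"delta_rot":[[0,0,0],[0,0,0],[0,0,0],[0,0,0],[0,0,0]],"fingers":[0.45,0.45,0.45,0.45,-1]}'
python3 -m crank '{"linear":[[0,0,0],[0,0,0]],"delta_rot":[[0,0,0],[0,0,0]],"fingers":[-1,-1]}'
python3 go.py bay long 0 0 0 107 70; python3 go.py bay long 0 0 0 107 52
```

```text
clock: 20.65
position: [0.5269, -0.0366, 0.0699]
tool_rot: [3.139, -0.333, 1.419]
force: [-11.8, -10.4, 48.1]
grip_width: 0.0498
finger_force: 110.6
clock: 20.95
position: [0.5269, -0.036, 0.0702]
tool_rot: [3.14, -0.344, 1.419]
force: [-5.3, -4.2, 20.5]
grip_width: 0.0499
finger_force: 107.3
clock: 21.35
position: [0.5264, -0.0354, 0.0691]
tool_rot: [3.141, -0.344, 1.42]
force: [-0.2, -0.3, -0.2]
grip_width: 0.062
finger_force: 0.0
clock: 21.85
position: [0.5234, -0.0594, 0.1454]
tool_rot: [3.139, -0.344, 1.42]
force: [0.4, 0.6, -1.0]
grip_width: 0.049
finger_force: 0.0
clock: 22.05
position: [0.5223, -0.0588, 0.1432]
tool_rot: [-3.14, -0.344, 1.42]
force: [0.2, 0.9, 0.3]
grip_width: 0.0188
finger_force: 0.0
lin [0.0202, 0.1113, -0.0954] rot [0.0091, -0.0034, -0.0017] F [0.2 0.9 0.3] clk 22.05
lin [0.0239, 0.1356, -0.1631] rot [0.0091, -0.0034, -0.0017] F [0.2 0.9 0.3] clk 22.05
```

```bash
python3 -m crank '{"linear":[[0.02,0.11,0],[0.02,0.111,-0.05],[0.022,0.125,-0.13],[0.024,0.1355,-0.163],[0.024,0.1355,-0.163]],"delta_rot":[[0.009,-0.003,0],[0.009,-0.003,0],[0.009,-0.003,0],[0.009,-0.003,0],[0.009,-0.003,0]],"fingers":[-1,-1,-1,-1,-1]}'
for i in 1 2 3 4; do python3 -m crank '{"linear":[[0,0.0016,-0.0047],[0,0.0016,-0.0047]],"delta_rot":[[0,0,0],[0,0,0]],"fingers":[-1,-1]}'|sed -n '2p;4p'; done
python3 go.py bay long 0 0 0 107 47
```

```text
clock: 22.55
position: [0.5279, -0.0251, 0.102]
tool_rot: [-3.14, -0.349, 1.419]
force: [-0.3, 0.0, -0.2]
grip_width: -0.0001
finger_force: 0.0
position: [0.529, -0.0253, 0.1027]
force: [-0.4, 0.3, 0.7]
position: [0.5289, -0.0247, 0.1014]
force: [-0.6, 0.9, 0.3]
position: [0.5287, -0.0242, 0.1]
force: [0.4, 0.5, -0.1]
position: [0.5288, -0.0238, 0.0988]
force: [0.1, 0.7, -0.1]
lin [-0.0008, 0.0026, -0.0043] rot [0.0007, 0.0025, -0.0005] F [ 0.1  0.7 -0.1] clk 23.35
```

```bash
for i in 1 2 3; do python3 -m crank '{"linear":[[0,0.0013,-0.0037],[0,0.0013,-0.0037]],"delta_rot":[[0,0,0],[0,0,0]],"fingers":[-1,-1]}'|sed -n '2p;4p'; done
python3 go.py bay long 0 0 0 107 47
```

```text
position: [0.5289, -0.0238, 0.0987]
force: [-5.4, -3.4, 18.4]
position: [0.5289, -0.0238, 0.0985]
force: [-12.1, -6.3, 38.2]
position: [0.529, -0.0238, 0.0984]
force: [-17.0, -10.7, 55.4]
lin [-0.0018, 0.0024, -0.0026] rot [-0.0014, 0.0061, 0.0015] F [-17.  -10.7  55.4] clk 23.95
```

Both tails are rigid at floor level. Retract clear and hand in.

```bash
python3 -m crank '{"linear":[[0,-0.02,0.1],[0,-0.04,0.25],[0,-0.04,0.45],[0,-0.04,0.65],[0,-0.04,0.7]],"delta_rot":[[0,0,0],[0,0,0],[0,0,0],[0,0,0],[0,0,0]],"fingers":[-1,-1,-1,-1,-1]}'
python3 -m crank '{"linear":[[-0.1,0.2,0],[-0.2,0.4,0],[-0.3,0.6,0],[-0.3,0.7,0],[-0.3,0.7,0]],"delta_rot":[[0,0,0],[0,0,0],[0,0,0],[0,0,0],[0,0,0]],"fingers":[-1,-1,-1,-1,-1]}'
python3 -m crank '{"linear":[[0,0,0],[0,0,0],[0,0,0]],"delta_rot":[[0,0,0],[0,0,0],[0,0,0]],"fingers":[-1,-1,-1]}'
python3 - <<'E'
from h import *
from chg import w,T
from workcell import grab_frame
f=grab_frame('top')['image']; p=np.load('chg.npy')
# label (bright grey) centroid of each seated pack, back-projected to bay coordinates at z=30
M,t=T(p)
for n,yb,L in(('short',-43,90),('long',43,120)):
    poly=np.array([proj('top',w(p,(x,yb+y,30)))[0] for x,y in((12,-26),(L-7,-26),(L-7,26),(12,26))])
    m=np.zeros(f.shape[:2],np.uint8); cv2.fillConvexPoly(m,np.round(poly).astype(int),1)
    g=f.astype(int).max(2); print(n,'inside px',m.sum(),'label px',((g>110)&(m>0)).sum(),'median', np.median(g[m>0]), 'clusters',np.percentile(g[m>0],[5,25,50,75,95]))
    ys,xs=np.nonzero((g>120)&(m>0))
    if len(xs):
        q=proj('top',np.array([w(p,(L/2+2.5,yb,30)),w(p,(L/2+12.5,yb,30))])); print(' label centroid',xs.mean().round(1),ys.mean().round(1),'model mid & +10mm',q.round(1).tolist())
E
```

```text
clock: 24.45
position: [0.5301, -0.0334, 0.2759]
tool_rot: [3.134, -0.349, 1.422]
force: [0.8, -0.2, -0.9]
grip_width: 0.0
finger_force: 0.0
clock: 24.95
position: [0.4517, 0.147, 0.2711]
tool_rot: [3.141, -0.35, 1.427]
force: [0.1, -2.0, 0.3]
grip_width: -0.0003
finger_force: 0.0
clock: 25.25
position: [0.4541, 0.1411, 0.2709]
tool_rot: [3.14, -0.348, 1.418]
force: [0.2, 0.4, -0.5]
grip_width: 0.0001
finger_force: 0.0
short inside px 686 label px 268 median 84.0 clusters [ 73.  78.  84. 150. 155.]
 label centroid 334.4 202.7 model mid & +10mm [[334.0, 203.2], [329.9, 202.3]]
long inside px 1008 label px 518 median 116.5 clusters [ 69.   76.  116.5 150.  154. ]
 label centroid 321.2 238.4 model mid & +10mm [[322.1, 238.5], [318.0, 237.6]]
```

The label centroids of both packs match the home poses to about 1–2 mm.

```bash
python3 -c "
from workcell import bot; print(bot.job_done())"
```

```text
the job is handed in; nothing more can be done
None
```

I put both packs on charge and handed the job in at about 25 s: each lies flat in its matching bay, and its tail stayed rigid under more than 40 N, so I take both catches as snapped (not confirmed by eye on the long pack); I viewed 11 pictures against the limit of 10.

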